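# Weigh gobo cases by hand and stow them by load

### The job

The gobo cases on the bench look alike but hold different loads. Pull the cabinet's drawer out to its stop and throw the toggle so that the tin's lid swings open; with both open, lift each case to feel its weight and put those heavier than 300 g in the drawer and the lighter ones in the tin, each resting on the floor of its box and none on top of another. When all are stowed, push the drawer fully shut, throw the toggle back so that the lid closes, and leave everything else on the bench undisturbed.

Things in the scene. Friction and masses are not known exactly. Their poses are not given: they have to be found in the camera images.
- case_a: gobo case, its load hidden (it weighs 100 to 525 g in all): grey plastic box 60 x 60 x 46 high with a black band, and on top a solid orange grip fin 44 long (its own x) x 16 thick (its own y) x 35 high, so 81 high in all; take it by the fin from above. All cases look alike. Three to five are present. Origin: centre of the underside, z up
- case_b: gobo case, its load hidden (it weighs 100 to 525 g in all): grey plastic box 60 x 60 x 46 high with a black band, and on top a solid orange grip fin 44 long (its own x) x 16 thick (its own y) x 35 high, so 81 high in all; take it by the fin from above. All cases look alike. Three to five are present. Origin: centre of the underside, z up
- case_c: gobo case, its load hidden (it weighs 100 to 525 g in all): grey plastic box 60 x 60 x 46 high with a black band, and on top a solid orange grip fin 44 long (its own x) x 16 thick (its own y) x 35 high, so 81 high in all; take it by the fin from above. All cases look alike. Three to five are present. Origin: centre of the underside, z up
- case_d: gobo case, its load hidden (it weighs 100 to 525 g in all): grey plastic box 60 x 60 x 46 high with a black band, and on top a solid orange grip fin 44 long (its own x) x 16 thick (its own y) x 35 high, so 81 high in all; take it by the fin from above. All cases look alike. Three to five are present. Origin: centre of the underside, z up
- case_e: gobo case, its load hidden (it weighs 100 to 525 g in all): grey plastic box 60 x 60 x 46 high with a black band, and on top a solid orange grip fin 44 long (its own x) x 16 thick (its own y) x 35 high, so 81 high in all; take it by the fin from above. All cases look alike. Three to five are present. Origin: centre of the underside, z up
- cab: blue fixed parts cabinet, 250 deep x 190 wide x 118 high, standing left or right of the cases; origin under the middle of its front face, x into the cabinet, away from the robot; the drawer slides out along its -x
- drawer (a joint): drawer of the cabinet, opening in m: 0 shut, grows as it is pulled out; it may start ajar; its stop is to be felt. Drags with about 2 N
- drawer_floor (a point): centre of the drawer's inner floor (moves with the drawer; axes as the cabinet's). Inside 215 long (x) x 150 wide (y); side walls reach 64 above the floor, the front panel 94 above it. Fully out, all but its rear 5 is clear of the cabinet
- drawer_handle (a point): middle of the drawer's steel bar handle: bar 11 thick, 110 long, along the cabinet's y, 88 above the bench, 35 in front of the panel; 30 above it is the cabinet's top. Can be pinched from above
- tin: green fixed tin cabinet standing on the other side: an open box 223 long (x) x 158 wide (y) x 100 high under a flat hinged lid, with a ledge 85 deep x 150 wide x 50 high in front of it that carries the toggle. Origin 70 behind the middle of the box, on the bench; x away from the robot
- tin_floor (a point): centre of the tin's inner floor, axes as the tin's. Inside 215 long (x) x 150 wide (y), rim 96 above the floor
- toggle (a joint): toggle lever on the tin's ledge, 0 leaning to the tin's -y (lid shut), 1.0 leaning to its +y (lid open); it stays where it is left. The lid is geared to it
- toggle_tip (a point): middle of the red ball, diameter 26, at the end of the toggle's steel rod, 80 from its axle (the axle lies 72 above the bench, along the tin's x; the ball swings in the tin's y from -38 to +38)
- lid (a joint): hinged lid of the tin, along the far (+x) edge: 0 shut, 2.7 rad thrown open away from the robot; moves with the toggle
- knob: brass knurled knob, diameter 60, 34 high, standing among the cases; not to be disturbed. Origin: centre of the underside
- gel_frame: square steel gel frame, 160 x 160 x 4, flat on the bench on the right; not to be disturbed. Origin: centre of the underside
- gobo_holder: yellow plastic gobo holder, a flat 90 x 90 x 4 frame with a 50 long tail, flat on the bench at the back; not to be disturbed. Origin: centre of the underside
- lens: amber glass lens, diameter 100, 19 thick, lying at the back; not to be disturbed. Origin: centre of the underside
- mug: blue mug, radius 40, 90 high, standing on the right; not to be disturbed. Origin: centre of the underside
- tape: roll of black tape, outer diameter 110, 48 high, lying on the left; not to be disturbed. Origin: centre of the underside
- driver: screwdriver, 200 long, lying on the left; not to be disturbed
Mind the look-alikes: they are no part of the job. What is shaped like the case_e but green is not meant.

How it is judged (in metres and radians):
On the way, in this order (a step that is already met when the one before it is completed fails the run):
1. the drawer is out at its stop and the tin's lid is fully open, both at once (value of joint drawer above 0.202 m and value of joint lid above 2.45 rad), for 0.2 s.
2. every case rests on the floor of the right box, by its weight (((x of case_a in the frame of drawer_floor between -0.1 and 0.1 m and y of case_a in the frame of drawer_floor between -0.068 and 0.068 m and z of case_a in the frame of drawer_floor between -0.01 and 0.045 m and contact force between case_a and cab above 2.55 N) or (x of case_a in the frame of tin_floor between -0.1 and 0.1 m and y of case_a in the frame of tin_floor between -0.068 and 0.068 m and z of case_a in the frame of tin_floor between -0.01 and 0.045 m and contact force between case_a and tin between 0.6 and 3.335 N)) and ((x of case_b in the frame of drawer_floor between -0.1 and 0.1 m and y of case_b in the frame of drawer_floor between -0.068 and 0.068 m and z of case_b in the frame of drawer_floor between -0.01 and 0.045 m and contact force between case_b and cab above 2.55 N) or (x of case_b in the frame of tin_floor between -0.1 and 0.1 m and y of case_b in the frame of tin_floor between -0.068 and 0.068 m and z of case_b in the frame of tin_floor between -0.01 and 0.045 m and contact force between case_b and tin between 0.6 and 3.335 N)) and ((x of case_c in the frame of drawer_floor between -0.1 and 0.1 m and y of case_c in the frame of drawer_floor between -0.068 and 0.068 m and z of case_c in the frame of drawer_floor between -0.01 and 0.045 m and contact force between case_c and cab above 2.55 N) or (x of case_c in the frame of tin_floor between -0.1 and 0.1 m and y of case_c in the frame of tin_floor between -0.068 and 0.068 m and z of case_c in the frame of tin_floor between -0.01 and 0.045 m and contact force between case_c and tin between 0.6 and 3.335 N)) and ((x of case_d in the frame of drawer_floor between -0.1 and 0.1 m and y of case_d in the frame of drawer_floor between -0.068 and 0.068 m and z of case_d in the frame of drawer_floor between -0.01 and 0.045 m and contact force between case_d and cab above 2.55 N) or (x of case_d in the frame of tin_floor between -0.1 and 0.1 m and y of case_d in the frame of tin_floor between -0.068 and 0.068 m and z of case_d in the frame of tin_floor between -0.01 and 0.045 m and contact force between case_d and tin between 0.6 and 3.335 N)) and ((x of case_e in the frame of drawer_floor between -0.1 and 0.1 m and y of case_e in the frame of drawer_floor between -0.068 and 0.068 m and z of case_e in the frame of drawer_floor between -0.01 and 0.045 m and contact force between case_e and cab above 2.55 N) or (x of case_e in the frame of tin_floor between -0.1 and 0.1 m and y of case_e in the frame of tin_floor between -0.068 and 0.068 m and z of case_e in the frame of tin_floor between -0.01 and 0.045 m and contact force between case_e and tin between 0.6 and 3.335 N))), for 0.2 s.
At the end, for the whole second after the job is handed in: each case present rests by its own weight on the drawer's floor (260 g or more) or the tin's (340 g or less), none on another; 260 to 340 g may go in either; drawer shut within 10 mm, lid within 0.15 rad, all at rest (all of step 2 and value of joint drawer below 0.01 m and value of joint lid below 0.15 rad and linear speed of each of case_a, case_b, case_c, case_d, case_e below 0.03 m/s); the robot touches nothing.
It fails at once if a bystander pushed more than 80 mm from its place (distance of any of knob, gel_frame, gobo_holder, lens, mug, tape, driver from where it was at the start of the episode above 0.08 m).
It fails at once if mug tipped over (angle between mug's own z axis and vertical above 0.6 rad).
Of case_a, case_b, case_c, case_d, case_e only 3 to 5 are there at a start; the rules pass over those that are not, and their reading is None.
At some moment in a run one of case_a, case_b, case_c, case_d, case_e may be knocked a few centimetres aside while the robot is not near it.
Once in a run the grip may slacken for a moment while it holds something.
It also fails if it takes over 210 s, if anything falls off the work surface, if the arm or the gripper's body presses on something with over 40 N, if the wrist force passes 120 N, or if a joint passes its speed limit or range.

### The arm

A 6-joint arm with a two-finger parallel gripper is mounted at the origin on the work surface. World frame = base frame: x ahead of the robot, y to its left, z up, the work surface at z = 0. Lengths are in m, angles in degrees, forces in N, time in s.
With the tool pointing down it reaches from about 0.4 to 0.825 m from the base axis. Payload 7 kg.
Tool frame: the origin (TCP) lies midway between the tips of the shut fingers; the grasp point (between the pads) lies 19 mm behind it (r.grip_depth is the distance from the TCP to the grasp point, in m); z points along the fingers, y is the line along which they close (so a half turn about z gives the same grasp; the last joint's range is limited). The gripper opens to 88 mm and grips with 3 to 60 N. Pads are 19 mm wide; open, the fingers measure 130 mm over their backs; the gripper's body (78 mm by 193 mm) begins 47 mm behind the grasp point.
Start: joints at [85.892, 20.546, 0.682, 0, -70.136, -16.507], TCP at [0.238, 0.632, 0.227] pointing down, gripper open.
Joint ranges: [-176.03, 176.03], [-82.01, 121.73], [-58.28, 71.71], [-173.87, 95.51], [-174.79, -0.11], [-173.66, 173.66]. Speed limits (degrees/s): [136.94, 136.94, 172.46, 180, 180, 180].

### API

Orientations are given as [roll, pitch, yaw] about the fixed x, y, z axes, in that order (R = Rz(yaw) Ry(pitch) Rx(roll)).
In Python, from plant import r, capture, close_job, search_frame, outline_of gives the robot as it stands.
- The arm moves only by the shell command python3 -m creep 'ROWS' [FORCE]. ROWS is JSON, a list of rows, each a list of 7 numbers: the finger opening in mm, from 0 to 87.6, then the shift along the world's x, y, z in units of 25 mm (1.0 is 25 mm), then the turn, a rotation vector about the world's x, y, z in degrees. In form: [[hand, x, y, z, ax, ay, az], ...]. A call has 1 to 8 rows; each row shifts and turns the commanded pose from where the row before left it; what a row does not reach is not made up. A row lasts 1/12 s, in which the tool goes at most 41.7 mm and 7.16 degrees, less where a joint would pass 70% of its speed; a pose out of reach is approached as far as the arm can. A call is refused whole if a number of a shift passes 1 or a number of a turn 7.16, either way. A call with a gripper value outside its range is refused whole. The fingers move at their own pace and stop on an object; FORCE is the grip in N (left out, the last holds). Time passes only in rows, so rows that do not move let the fingers close. It gives the time, the measured TCP pose, the force, the opening and the grip force at its end, in the units of the state.
- r.get_state(): the state, without advancing time (a new reading comes with each control period).
- capture(name): name is "scene" or "top" or "wrist"; returns a dict with "frame" (420x560x3 uint8, red, green, blue), "K" (3x3 intrinsics, pixels), "origin" and "rotation" of the camera in the world. Camera axes: x right, y down, z forward; pixel columns grow to the right and rows downward; lengths in m; the calibration is good to about 2 mm. A picture is of the moment at which its call begins. There is no depth.
- close_job(): hands the job in; it is judged then, once.
Trained networks look in a picture, given as the dict that the camera call returned (one of the last four; its "shot" number tells which), for a name from the list of things; names that differ only in an ending like _2 or _b are one class to them, and where a whole thing is asked for, a point or a joint stands for the part that bears it (a point fixed in the world has none). Each returns a list of dicts, best first, with "conf" (0 to 1); they miss things now and then, are a little off and sometimes report something else, mostly with a low value. They report only what shows in the picture. A call takes as long as a camera call. They do not tell look-alikes from the thing itself.
- search_frame(picture, target): "bbox" ([left, top, right, bottom] in pixels, round what is visible of it).
- outline_of(picture, target): "region" (420x560 bool, what is visible of it) and "bbox" ([left, top, right, bottom] in pixels, round what is visible of it).
The state is a dict: "time_s": time; "joints": joint angles; "qd": joint speeds; "joint_torque": joint torques, N m; "tcp_pos": TCP position; "eef_rot": TCP orientation; "contact_force": force on the tool from outside, world axes, zero at the start; "moment": the same for the moment, N m; "gripper_width": finger opening in m; "gripper_force": force on a finger pad.
Only numpy, scipy, OpenCV 4.12 (cv2) and the standard library are available. Lean on these libraries where they do the work, as an engineer would, in place of code of your own. Each camera call takes 0.05 s, during which the arm holds its last target. There are 200 camera calls.

## Working session

There is one attempt and no reset: what is moved stays moved. The work goes in short steps, Python scripts to look and compute and a shell command to move; the robot and the scene stay as the last step left them, time stands still between calls to the robot, and variables do not carry over. Pictures are saved under pics/ and viewed, at most 14 in all, crops included, and the job is handed in when it is done.

```bash
ls; mkdir -p pics
cat > h.py <<'E'
import numpy as np, cv2
from plant import r, capture, close_job, search_frame, outline_of
def save(p,n): cv2.imwrite('pics/'+n,p["frame"][:,:,::-1])
def ray(p,u,v,z):
    d=np.array(p["rotation"])@np.linalg.inv(np.array(p["K"]))@np.array([u,v,1.]); o=np.array(p["origin"])
    return o+d*(z-o[2])/d[2]
def proj(p,X):
    c=np.array(p["K"])@(np.array(p["rotation"]).T@(np.array(X)-np.array(p["origin"]))); return c[:2]/c[2]
E
python3 - <<'E'
from h import *
for n in ("scene","top"):
    p=capture(n); save(p,n+"0.png"); print(n,p["origin"],p["rotation"],p["K"])
    for t in ["case_a","cab","drawer_handle","tin","toggle_tip","knob","mug"]:
        print(t,[([round(float(x)) for x in d["bbox"]],round(d["conf"],2)) for d in search_frame(p,t)])
print(r.get_state())
E
```

```text
pics
scene [1.5021292  0.80715915 1.07601813] [-128.35551763    0.3604296   132.47579716] [[526.09559379   0.         281.29953875]
 [  0.         526.09559379 203.05911536]
 [  0.           0.           1.        ]]
case_a [([274, 224, 303, 258], 0.95), ([302, 206, 329, 241], 0.92), ([252, 209, 278, 239], 0.85), ([308, 177, 327, 205], 0.72), ([411, 296, 456, 346], 0.49)]
cab [([134, 168, 248, 261], 0.96), ([323, 210, 412, 274], 0.74)]
drawer_handle [([211, 168, 248, 220], 0.6)]
tin [([316, 189, 422, 302], 0.69), ([304, 206, 330, 242], 0.68)]
toggle_tip []
knob [([280, 200, 304, 221], 0.84)]
mug [([171, 140, 204, 175], 0.82)]
top [0.46534141 0.00468922 1.25140908] [-173.67042226    0.71352505  -90.15231512] [[385.82991674   0.         280.77776043]
 [  0.         385.82991674 210.6870601 ]
 [  0.           0.           1.        ]]
case_a [([262, 185, 282, 211], 0.69), ([287, 263, 312, 286], 0.61), ([295, 192, 317, 213], 0.6), ([259, 219, 280, 240], 0.56)]
cab [([333, 110, 400, 218], 0.96), ([207, 272, 221, 280], 0.55)]
drawer_handle [([333, 189, 397, 217], 0.91)]
tin [([177, 182, 23
[... 205 characters left out ...]
285], 0.44)]
{'time_s': 0.8, 'joints': array([ 8.58906701e+01,  2.05434439e+01,  6.83703495e-01, -1.64563742e-03,
       -7.01350710e+01, -1.65066736e+01]), 'qd': array([-0.03109384, -0.0189918 , -0.0561576 ,  0.0329489 , -0.02661343,
        0.0028782 ]), 'joint_torque': array([ 3.42856161e-03, -5.82281256e+01,  2.93285680e+01,  7.00146139e+00,
        1.25113412e-02, -1.78129426e-05]), 'tcp_pos': array([0.23767303, 0.63176525, 0.22660228]), 'eef_rot': array([-1.79995465e+02,  2.95819188e-03, -2.06165625e+01]), 'contact_force': array([ 0.25240231, -0.70963009, -0.74426363]), 'moment': array([ 0.01829924, -0.07172337,  0.00467851]), 'gripper_force': 0.0, 'gripper_width': 0.08762670234715132}
```

```bash
sed -i 's/^def save/from scipy.spatial.transform import Rotation as Ro\ndef RM(p): return Ro.from_euler("xyz",p["rotation"],degrees=True).as_matrix()\ndef save/; s/np.array(p\["rotation"\])/RM(p)/' h.py; cat h.py
python3 - <<'E'
import cv2
i=cv2.imread('pics/top0.png')[90:320,150:490]; cv2.imwrite('pics/top0b.png',cv2.resize(i,None,fx=2.3,fy=2.3,interpolation=cv2.INTER_CUBIC))
E
```

```text
import numpy as np, cv2
from plant import r, capture, close_job, search_frame, outline_of
from scipy.spatial.transform import Rotation as Ro
def RM(p): return Ro.from_euler("xyz",p["rotation"],degrees=True).as_matrix()
def save(p,n): cv2.imwrite('pics/'+n,p["frame"][:,:,::-1])
def ray(p,u,v,z):
    d=RM(p)@np.linalg.inv(np.array(p["K"]))@np.array([u,v,1.]); o=np.array(p["origin"])
    return o+d*(z-o[2])/d[2]
def proj(p,X):
    c=np.array(p["K"])@(RM(p).T@(np.array(X)-np.array(p["origin"]))); return c[:2]/c[2]
```

View pics/scene0.png

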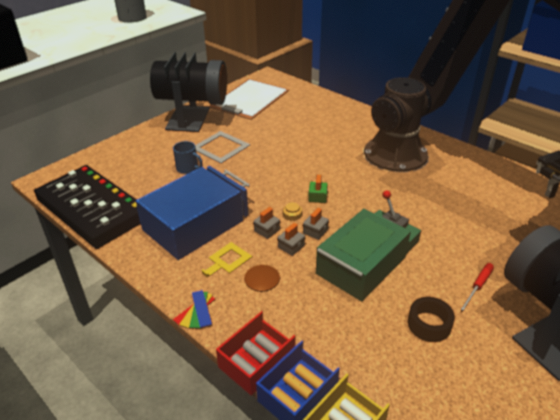

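View pics/top0b.png

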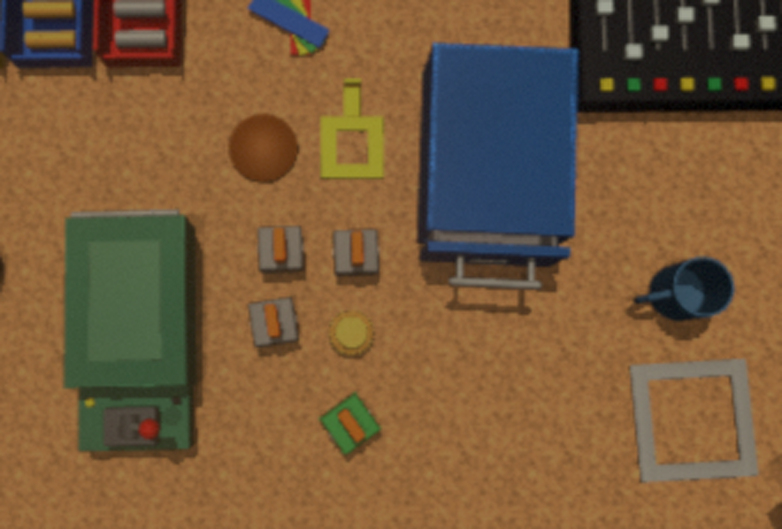

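Top crop shows: three grey cases at (281,249), (356,250), (273,322); candidates for confusion are the green look-alike at (350,424) and the brass knob at (351,333), neither to be touched. Blue cabinet (500,150) with the drawer ajar, handle at (495,282); green tin at left with the red ball at (149,428).

```bash
cat > meas.py <<'E'
from h import *
def fins(p,z=0.081,lim=None):
    f=cv2.cvtColor(p["frame"],cv2.COLOR_RGB2HSV)
    m=((f[:,:,0]<=14)&(f[:,:,1]>185)&(f[:,:,2]>120)).astype(np.uint8)
    n,l,s,c=cv2.connectedComponentsWithStats(m)
    out=[]
    for i in range(1,n):
        if s[i,4]<25: continue
        pts=np.argwhere(l==i)[:,::-1].astype(float)
        W=np.array([ray(p,u,v,z)[:2] for u,v in pts]); w=W-W.mean(0)
        e,V=np.linalg.eigh(w.T@w/len(w)); a=np.degrees(np.arctan2(V[1,1],V[0,1]))
        out.append((c[i].round(1),s[i,4],W.mean(0).round(4),round((a+90)%180-90,1),np.sqrt(12*e[::-1]).round(3)))
    return out
E
python3 - <<'E'
from meas import *
p=capture("top")
for o in fins(p): print(*o)
q=lambda x,y,z:print((x,y),ray(p,150+x/2.3,90+y/2.3,z).round(4))
print("cases box z=.046")
for a in [(281,249),(356,250),(273,322)]: q(*a,0.046)
print("cab top corners");[q(*a,0.118) for a in [(433,44),(578,48),(573,235),(428,235)]]
print("panel top / handle");[q(*a,0.1) for a in [(428,245),(569,252)]];[q(*a,0.088) for a in [(452,280),(541,285)]]
print("tin lid corners");[q(*a,0.1) for a in [(66,215),(186,213),(187,385),(65,385)]]
print("ledge");[q(*a,0.05) for a in [(80,449),(190,450)]]
print("ball");q(149,428,0.142)
print("knob");q(351,333,.034);print("mug");q(690,289,.09)
f=cv2.cvtColor(p["frame"],cv2.COLOR_RGB2HSV)
for u,v in [(281,249),(356,250),(273,322),(149,428),(350,424)]: print(f[int(90+v/2.3),int(150+u/2.3)])
s=capture("scene")
for o in fins(s): print(*o)
E
```

```text
[193.2  83.2] 61 [1.0042 0.2961] -8.5 [0.163 0.034]
[216.5 102.1] 149 [0.9411 0.2209] -31.2 [0.162 0.073]
[281.8  85.6] 80 [0.9939 0.0145] 10.8 [0.053 0.017]
[264.4 151.8] 26 [0.7795 0.0694] 42.3 [0.032 0.017]
[304.8 197.5] 56 [ 0.6357 -0.0546] 2.3 [0.04  0.013]
[271.6 198.4] 30 [0.6332 0.0469] -3.6 [0.028 0.013]
[268.  229.1] 48 [0.539  0.0578] 9.1 [0.039 0.012]
[119.3 279.7] 163 [0.3885 0.5054] 3.2 [0.087 0.016]
[302.5 274.9] 57 [ 0.4015 -0.0455] 33.6 [0.04  0.013]
[213.7 275.9] 33 [0.399  0.2209] -7.1 [0.018 0.016]
cases box z=.046
(281, 249) [0.6387 0.0464 0.046 ]
(356, 250) [ 0.6368 -0.0564  0.046 ]
(273, 322) [0.5385 0.0573 0.046 ]
cab top corners
(433, 44) [ 0.9009 -0.1571  0.118 ]
(578, 48) [ 0.894  -0.3477  0.118 ]
(573, 235) [ 0.6448 -0.332   0.118 ]
(428, 235) [ 0.6457 -0.1458  0.118 ]
panel top / handle
(428, 245) [ 0.6353 -0.1479  0.1   ]
(569, 252) [ 0.6253 -0.3314  0.1   ]
(452, 280) [ 0.5904 -0.1802  0.088 ]
(541, 285) [ 0.5834 -0.2967  0.088 ]
tin lid corners
(66, 215) [0.6775 0.3285 0.1   ]
(186, 213) [0.6794 0.1698 0.1   ]
(187, 385) [0.4542 0.1659 0.1   ]
(65, 385) [0.4546 0.3238 0.1   ]
ledge
(80, 449) [0.3691 0.3153 0.05  ]
(190, 450) [0.3676 0.1679 0.05  ]
ball
(149, 428) [0.4019 0.2065 0.142 ]
knob
(351, 333) [ 0.5238 -0.0491  0.034 ]
mug
(690, 289) [ 0.5771 -0.4902  0.09  ]
[ 14 200 152]
[ 14 202 153]
[ 14 199 155]
[  3 211 151]
[ 14 205 154]
[318.1 179. ] 41 [ 0.4067 -0.043 ] 36.9 [0.047 0.015]
[386.5 193.5] 42 [0.3242 0.1642] 29.7 [0.029 0.022]
[265.8 211.5] 58 [ 0.6397 -0.0537] 5.4 [0.045 0.018]
[315.6 212.4] 55 [0.5437 0.0597] 12.4 [0.046 0.016]
[290.6 227.6] 65 [0.6448 0.0502] 5.0 [0.045 0.018]
[483.9 274.4] 225 [0.4468 0.545 ] 5.5 [0.094 0.022]
[261.7 277.5] 685 [0.8416 0.1251] 70.6 [0.078 0.077]
[210.8 299.7] 29 [0.9802 0.084 ] 13.2 [0.023 0.01 ]
[181.2 315.7] 113 [1.0613 0.0692] 12.1 [0.056 0.017]
[254.7 346.6] 848 [1.0052 0.2622] -9.8 [0.16  0.127]
```

```bash
python3 -m creep '[[0,0.33,-0.965,0,0,0,1.03],[0,0.33,-0.965,0,0,0,1.03],[0,0.33,-0.965,0,0,0,1.03],[0,0.33,-0.965,0,0,0,1.03],[0,0.33,-0.965,0,0,0,1.03],[0,0.33,-0.965,0,0,0,1.03],[0,0.33,-0.965,0,0,0,1.03],[0,0.33,-0.965,0,0,0,1.03]]'
python3 -m creep '[[0,0.33,-0.965,0,0,0,1.03],[0,0.33,-0.965,0,0,0,1.03],[0,0.33,-0.965,0,0,0,1.03],[0,0.33,-0.965,0,0,0,1.03],[0,0.33,-0.965,0,0,0,1.03],[0,0.33,-0.965,0,0,0,1.03],[0,0.33,-0.965,0,0,0,1.03],[0,0.33,-0.965,0,0,0,1.03]]'
python3 -m creep '[[0,0.33,-0.965,0,0,0,1.03],[0,0.33,-0.965,0,0,0,1.03],[0,0.33,-0.965,0,0,0,1.03],[0,0.33,-0.965,0,0,0,1.03],[0,0,0,0,0,0,0],[0,0,0,0,0,0,0]]'
```

```text
time_s: 1.57
tcp_pos: [0.3039, 0.4376, 0.2267]
eef_rot: [-180.0, -0.0, -12.3]
contact_force: [0.7, -0.1, 0.3]
gripper_width: 0.0396
gripper_force: 0.0
time_s: 2.23
tcp_pos: [0.3699, 0.2446, 0.2269]
eef_rot: [-180.0, -0.0, -4.1]
contact_force: [0.1, -0.4, 1.4]
gripper_width: 0.0003
gripper_force: 0.0
time_s: 2.73
tcp_pos: [0.4029, 0.1483, 0.2268]
eef_rot: [-180.0, -0.0, -0.2]
contact_force: [0.5, 0.3, 0.8]
gripper_width: 0.0003
gripper_force: 0.0
```

Run:
```python
from h import *
p=capture("wrist"); save(p,"w1.png"); print(p["origin"],p["rotation"])
print(proj(p,[.402,.2065,.142]))
```

```text
[0.48255906 0.14730418 0.38554884] [ 1.62934001e+02  1.85627673e-02 -9.01453254e+01]
[209.43832303 216.53405078]
```

View pics/w1.png

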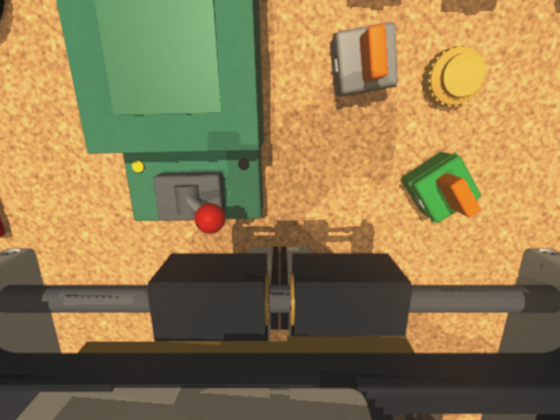

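Ball is at (209,217), exactly where the measurement projects; the look-alike (445,187), knob (460,77) and one grey case (365,58) are away to the right.

```bash
python3 -m creep '[[0,0,0,-1,0,0,0],[0,0,0,-1,0,0,0],[0,0,0,-1,0,0,0],[0,0,0,-1,0,0,0],[0,0,0,0,0,0,0]]'
python3 -m creep '[[0,0,0.6,0,0,0,0],[0,0,0.5,0,0,0,0],[0,0,0.5,0,0,0,0],[0,0,0.5,0,0,0,0],[0,0,0.5,0,0,0,0],[0,0,0.5,0,0,0,0],[0,0,0.4,0,0,0,0]]'
python3 -m creep '[[0,0,0.2,0,0,0,0],[0,0,0.2,0,0,0,0],[0,0,0,0,0,0,0]]'
python3 - <<'E'
from h import *
p=capture("top"); save(p,"t1.png"); s=capture("scene"); save(s,"s1.png")
E
```

```text
time_s: 3.2
tcp_pos: [0.4001, 0.1483, 0.1227]
eef_rot: [179.8, 0.3, -0.0]
contact_force: [-0.6, -0.2, -0.8]
gripper_width: 0.0007
gripper_force: 0.0
time_s: 3.78
tcp_pos: [0.4028, 0.2386, 0.1276]
eef_rot: [-179.9, -0.0, 0.0]
contact_force: [-0.5, -2.5, -1.6]
gripper_width: 0.0008
gripper_force: 1.0
time_s: 4.03
tcp_pos: [0.4027, 0.2479, 0.1266]
eef_rot: [-180.0, -0.0, 0.0]
contact_force: [-0.2, 0.3, -0.5]
gripper_width: 0.0006
gripper_force: 0.0
```

View pics/s1.png

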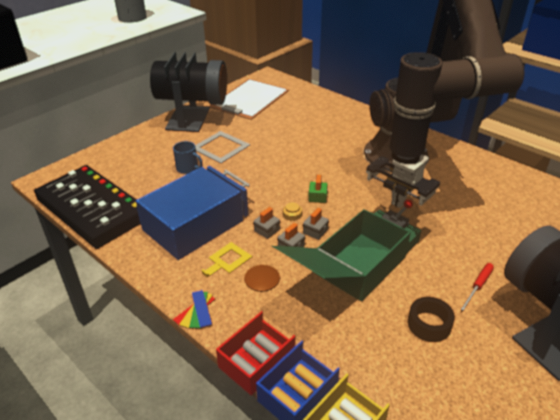

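The lid now stands thrown back (around (315,265)); I nudge the toggle a little more to feel its stop, then rise and go to the handle.

```bash
python3 -m creep '[[0,0,0.2,0,0,0,0],[0,0,0,0,0,0,0]]'
python3 -m creep '[[0,0,0.15,0,0,0,0],[0,0,0,0,0,0,0]]'
python3 - <<'E'
from h import *
p=capture("top")
m=cv2.inRange(cv2.cvtColor(p["frame"],cv2.COLOR_RGB2HSV),(0,180,90),(6,255,255))[260:300,195:235]
y,x=np.nonzero(m)
if len(x): print(len(x),ray(p,195+x.mean(),260+y.mean(),.142))
s=capture("scene"); o=s["frame"][150:240,350:450].copy(); save({"frame":cv2.resize(o,None,fx=5,fy=5,interpolation=cv2.INTER_CUBIC)},"s2.png")
m=cv2.inRange(cv2.cvtColor(s["frame"],cv2.COLOR_RGB2HSV),(0,170,70),(6,255,255))[180:230,380:430]
y,x=np.nonzero(m)
if len(x): print(len(x),ray(s,380+x.mean(),180+y.mean(),.142))
E
```

```text
time_s: 4.3
tcp_pos: [0.4028, 0.2521, 0.1266]
eef_rot: [-180.0, -0.0, -0.0]
contact_force: [0.5, 0.7, 0.1]
gripper_width: 0.0004
gripper_force: 0.0
time_s: 4.47
tcp_pos: [0.4025, 0.2549, 0.1264]
eef_rot: [179.9, 0.0, -0.0]
contact_force: [0.7, -3.6, 0.4]
gripper_width: 0.0008
gripper_force: 1.6
43 [0.39797483 0.2821968  0.142     ]
```

```bash
python3 -m creep '[[0,0,-0.3,0,0,0,0],[0,0,0,1,0,0,0],[0,0,0,1,0,0,0],[0,0,0,1,0,0,-3],[0,0.316,-0.986,0,0,0,0],[0,0.316,-0.986,0,0,0,0],[0,0.316,-0.986,0,0,0,0],[0,0.316,-0.986,0,0,0,0]]'
python3 -m creep '[[0,0.316,-0.986,0,0,0,0],[0,0.316,-0.986,0,0,0,0],[0,0.316,-0.986,0,0,0,0],[0,0.316,-0.986,0,0,0,0],[0,0.316,-0.986,0,0,0,0],[0,0.316,-0.986,0,0,0,0],[0,0.316,-0.986,0,0,0,0],[0,0.316,-0.986,0,0,0,0]]'
python3 -m creep '[[0,0.316,-0.986,0,0,0,0],[0,0.316,-0.986,0,0,0,0],[0,0.316,-0.986,0,0,0,0],[0,0.316,-0.986,0,0,0,0],[0,0.316,-0.986,0,0,0,0],[0,0.316,-0.986,0,0,0,0],[0,0.316,-0.986,0,0,0,0],[0,0.316,-0.8,0,0,0,0]]'
python3 -m creep '[[0,0,0,0,0,0,0],[0,0,0,0,0,0,0]]'
python3 - <<'E'
from h import *
p=capture("wrist"); save(p,"w2.png")
for X in [(.587,-.238,.088),(.622,-.240,.1)]: print(proj(p,X))
E
```

```text
time_s: 5.23
tcp_pos: [0.4346, 0.1486, 0.2021]
eef_rot: [-179.9, -0.1, -3.0]
contact_force: [0.3, -0.3, 1.0]
gripper_width: 0.0004
gripper_force: 0.0
time_s: 5.9
tcp_pos: [0.4979, -0.0491, 0.2019]
eef_rot: [-179.9, -0.1, -3.0]
contact_force: [0.0, 0.1, -0.3]
gripper_width: 0.0006
gripper_force: 0.0
time_s: 6.57
tcp_pos: [0.561, -0.2422, 0.2017]
eef_rot: [-180.0, -0.1, -3.0]
contact_force: [0.3, 0.9, -0.4]
gripper_width: 0.0005
gripper_force: 0.0
time_s: 6.73
tcp_pos: [0.5607, -0.2415, 0.2011]
eef_rot: [-180.0, -0.0, -3.1]
contact_force: [-1.1, 0.3, 0.8]
gripper_width: 0.0003
gripper_force: 0.0
[272.938942   178.34793379]
[272.51916371 139.79494005]
```

View pics/w2.png

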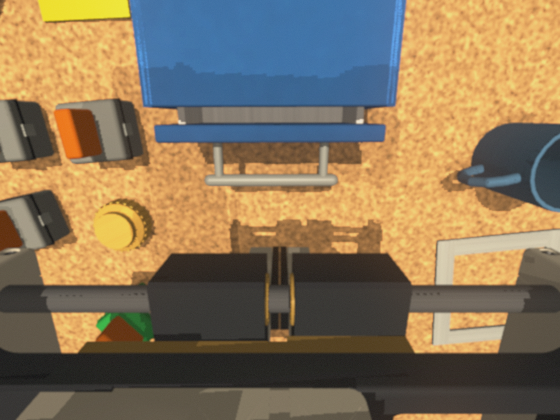

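Bar centre at (272,180), 1.5 mm nearer than estimated; the panel's front edge is at row 141, so the 30 mm gap behind the bar is clear for the 19 mm wide fingers.

```bash
python3 -m creep '[[0,0.9,0.1,0,0,0,0],[0,0.9,0,0,0,0,0],[0,0,0,-1,0,0,0],[0,0,0,-1,0,0,0],[0,0,0,-1,0,0,0],[0,0,0,-0.8,0,0,0],[0,0,0,0,0,0,0]]'
python3 -m creep '[[0,0,0,-0.5,0,0,0],[0,0,0,-0.5,0,0,0],[0,0,0,-0.2,0,0,0],[0,0,0,0,0,0,0]]'
```

```text
time_s: 7.37
tcp_pos: [0.6029, -0.2362, 0.1023]
eef_rot: [-179.9, 0.4, -3.0]
contact_force: [-1.1, 0.4, -0.5]
gripper_width: 0.0007
gripper_force: 0.0
time_s: 7.7
tcp_pos: [0.6054, -0.2373, 0.0766]
eef_rot: [-180.0, 0.0, -3.0]
contact_force: [-0.1, 0.1, -0.4]
gripper_width: 0.0006
gripper_force: 0.0
```

```bash
python3 -m creep '[[0,-0.4,0.02,0,0,0,0],[0,-0.6,0.03,0,0,0,0],[0,-0.6,0.03,0,0,0,0],[0,-0.6,0.03,0,0,0,0],[0,-0.6,0.03,0,0,0,0],[0,-0.6,0.03,0,0,0,0],[0,-0.6,0.03,0,0,0,0],[0,-0.6,0.03,0,0,0,0]]'
python3 -m creep '[[0,-0.6,0.03,0,0,0,0],[0,-0.6,0.03,0,0,0,0],[0,-0.4,0.02,0,0,0,0],[0,-0.2,0.01,0,0,0,0],[0,0,0,0,0,0,0]]'
python3 -m creep '[[0,-0.2,0.01,0,0,0,0],[0,-0.2,0.01,0,0,0,0],[0,-0.2,0.01,0,0,0,0]]'
python3 -m creep '[[0,-0.2,0.01,0,0,0,0],[0,-0.2,0.01,0,0,0,0],[0,0,0,0,0,0,0]]'
```

```text
time_s: 8.37
tcp_pos: [0.4916, -0.2319, 0.0783]
eef_rot: [180.0, -0.3, -3.0]
contact_force: [2.7, 1.3, -2.6]
gripper_width: 0.0001
gripper_force: 1.5
time_s: 8.78
tcp_pos: [0.4452, -0.2298, 0.0776]
eef_rot: [180.0, -0.1, -3.0]
contact_force: [-0.9, -0.0, 0.2]
gripper_width: 0.0002
gripper_force: 0.0
time_s: 9.03
tcp_pos: [0.4314, -0.2293, 0.0769]
eef_rot: [180.0, -0.1, -3.0]
contact_force: [2.0, -0.9, 1.6]
gripper_width: 0.0004
gripper_force: 1.2
time_s: 9.28
tcp_pos: [0.419, -0.2285, 0.0763]
eef_rot: [-180.0, 0.1, -3.0]
contact_force: [-0.9, -0.1, -0.8]
gripper_width: 0.0008
gripper_force: 0.0
```

```bash
python3 -m creep '[[0,-0.2,0.01,0,0,0,0],[0,-0.2,0.01,0,0,0,0],[0,0,0,0,0,0,0]]'
python3 -m creep '[[0,-0.2,0.01,0,0,0,0],[0,-0.1,0,0,0,0,0]]'
python3 -m creep '[[0,-0.1,0,0,0,0,0],[0,-0.1,0,0,0,0,0]]'
python3 -m creep '[[0,-0.1,0,0,0,0,0],[0,-0.1,0,0,0,0,0]]'
```

```text
time_s: 9.53
tcp_pos: [0.409, -0.2279, 0.0762]
eef_rot: [-180.0, 0.1, -3.0]
contact_force: [-0.2, 0.1, -0.6]
gripper_width: 0.0004
gripper_force: 0.0
time_s: 9.7
tcp_pos: [0.4056, -0.2279, 0.0769]
eef_rot: [180.0, -0.3, -3.0]
contact_force: [15.0, 0.9, -12.1]
gripper_width: 0.0006
gripper_force: 7.4
time_s: 9.87
tcp_pos: [0.4055, -0.228, 0.0777]
eef_rot: [180.0, -0.8, -2.9]
contact_force: [25.9, -0.4, -21.8]
gripper_width: 0.0005
gripper_force: 13.0
time_s: 10.03
tcp_pos: [0.4054, -0.2281, 0.0786]
eef_rot: [179.9, -1.3, -2.9]
contact_force: [38.8, -0.3, -31.5]
gripper_width: 0.0003
gripper_force: 18.9
```

The stop is felt (force climbs at x = 0.4055). Back off, rise, move clear and look.

```bash
python3 -m creep '[[0,0.5,0,0,0,0,0],[0,0.4,0,0,0,0,0],[0,0,0,0,0,0,0],[0,0,0,1,0,0,0],[0,0,0,1,0,0,0],[30,0,0,1,0,0,0],[30,0,0,1,0,0,0],[30,0,0,1,0,0,0]]'
python3 -m creep '[[30,0,1,0,0,0,0],[30,0,1,0,0,0,0],[30,0,1,0,0,0,0],[30,0,1,0,0,0,0],[30,0,0,0,0,0,0]]'
sed -i 's/<=14/<=16/;s/return out/return [o for o in out if 0.45<o[2][0]<0.8 and -0.32<o[2][1]<0.32]/' meas.py
python3 - <<'E'
from meas import *
for n in ("top","scene"):
    p=capture(n); save(p,n+"3.png")
    for o in fins(p): print(*o)
    if n=="top": print([proj(p,X) for X in [(.5426,-.2336,.015),(.39,-.228,.088)]])
E
python3 -c "
import cv2
i=cv2.imread('pics/top3.png')[90:320,150:490]; cv2.imwrite('pics/top3b.png',cv2.resize(i,None,fx=2.3,fy=2.3,interpolation=cv2.INTER_CUBIC))"
```

```text
time_s: 10.7
tcp_pos: [0.414, -0.2278, 0.2022]
eef_rot: [-180.0, 0.1, -3.0]
contact_force: [1.7, -0.1, 0.8]
gripper_width: 0.0148
gripper_force: 0.0
time_s: 11.12
tcp_pos: [0.4142, -0.1257, 0.2013]
eef_rot: [-180.0, 0.1, -2.9]
contact_force: [0.2, -0.6, -0.7]
gripper_width: 0.0299
gripper_force: 0.0
[263.8 152.8] 207 [0.7763 0.071 ] 12.4 [0.061 0.054]
[271.4 196.4] 48 [0.6395 0.0476] 2.9 [0.039 0.011]
[304.8 197.6] 49 [ 0.6351 -0.0548] 4.1 [0.038 0.012]
[268. 229.] 50 [0.5394 0.0578] 9.2 [0.039 0.012]
[array([359.99979518, 228.98949534]), array([364.12224139, 278.81597139])]
[265.6 212.3] 61 [ 0.6429 -0.0516] 12.9 [0.052 0.018]
[315.4 213.2] 68 [0.5469 0.0618] 17.6 [0.056 0.017]
[290.4 228.4] 71 [0.6478 0.0519] 11.7 [0.053 0.018]
```

View pics/top3b.png

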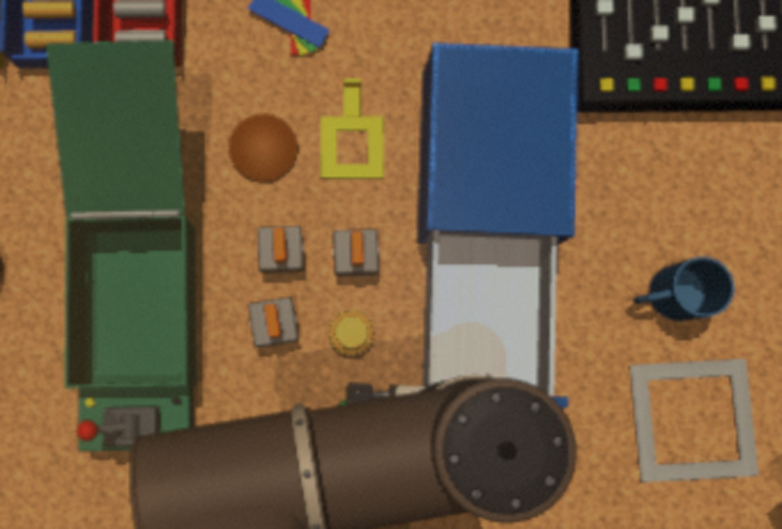

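The drawer is out (white floor, crop (490,310)), the tin is open (130,310), the toggle ball leans left at (87,430), and the cases are unmoved. Now hover over the nearest case (crop (273,322)), check the choice with a close crop and take a weighing baseline.

```bash
cat > weigh.py <<'E'
from h import *
def weigh(n=10):
    F=[];T=[];P=[]
    for i in range(n):
        capture("wrist"); s=r.get_state(); F.append(s["contact_force"]); T.append(s["joint_torque"]); P.append(s["tcp_pos"])
    F=np.array(F);T=np.array(T)
    print("F",F.mean(0).round(2),"sd",F.std(0).round(2),"T",T.mean(0).round(3),"sd",T.std(0).round(3),"tcp",np.mean(P,0).round(4),s["time_s"],s["gripper_width"])
E
python3 -m creep '[[40,0.625,0.915,0,0,0,1.5],[40,0.625,0.915,0,0,0,1.5],[40,0.625,0.915,0,0,0,1.5],[40,0.625,0.915,0,0,0,1.5],[40,0.625,0.915,0,0,0,1.5],[40,0.625,0.915,0,0,0,1.5],[40,0.625,0.915,0,0,0,1.5],[40,0.625,0.915,0,0,0,1.5]]'
python3 -m creep '[[40,0,0,0,0,0,0],[40,0,0,0,0,0,0],[40,0,0,0,0,0,0]]'
python3 - <<'E'
from weigh import *
weigh(12)
p=capture("wrist"); save({"frame":p["frame"][100:330,150:410]},"w3.png"); print(proj(p,(.5392,.0575,.081))-[150,100])
E
```

```text
time_s: 11.88
tcp_pos: [0.5409, 0.055, 0.2009]
eef_rot: [180.0, 0.1, 9.0]
contact_force: [0.7, -0.3, 0.7]
gripper_width: 0.0398
gripper_force: 0.0
time_s: 12.13
tcp_pos: [0.54, 0.0541, 0.2008]
eef_rot: [180.0, 0.1, 8.9]
contact_force: [-0.8, -0.4, 0.9]
gripper_width: 0.0399
gripper_force: 0.0
F [ 0.08  0.17 -0.08] sd [0.33 0.52 0.55] T [ 2.8000e-02 -4.0763e+01  2.7766e+01  6.5200e+00  8.5000e-02  3.0000e-03] sd [0.138 0.277 0.06  0.008 0.005 0.003] tcp [0.5404 0.0545 0.2017] 12.7333 0.0402880034865897
[125.68600915 104.58945077]
```

View pics/w3.png

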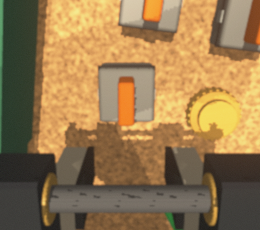

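The crop shows the grey case with orange fin centred at (126,100), aligned with the jaws; grey body, so a real case; the knob stays right at (212,112).

```bash
python3 -m creep '[[40,0,0.12,-1,0,0,0],[40,0,0,-1,0,0,0],[40,0,0,-1,0,0,0],[40,0,0,-1,0,0,0],[40,0,0,-1,0,0,0],[40,0,0,-0.6,0,0,0],[40,0,0,-0.36,0,0,0],[40,0,0,0,0,0,0]]'
python3 -m creep '[[10,0,0,0,0,0,0],[10,0,0,0,0,0,0],[10,0,0,0,0,0,0],[10,0,0,0,0,0,0],[10,0,0,0,0,0,0]]' 35
python3 -m creep '[[10,0,0,0.5,0,0,0],[10,0,0,0.96,0,0,0],[10,0,0,1,0,0,0],[10,0,0,1,0,0,0],[10,0,0,1,0,0,0],[10,0,0,1,0,0,0],[10,0,0,0.5,0,0,0],[10,0,0,0,0,0,0]]'
python3 -m creep '[[10,0,0,0,0,0,0],[10,0,0,0,0,0,0],[10,0,0,0,0,0,0]]'
python3 -c "
from weigh import *
weigh(12)"
```

```text
time_s: 13.45
tcp_pos: [0.5396, 0.0577, 0.0507]
eef_rot: [179.9, 0.2, 9.0]
contact_force: [1.0, -0.3, 0.4]
gripper_width: 0.0396
gripper_force: 0.0
time_s: 13.87
tcp_pos: [0.5412, 0.0584, 0.0536]
eef_rot: [-180.0, -0.1, 9.0]
contact_force: [-1.4, 1.2, 3.9]
gripper_width: 0.0159
gripper_force: 35.0
time_s: 14.53
tcp_pos: [0.5419, 0.0586, 0.2047]
eef_rot: [-179.9, -0.3, 9.0]
contact_force: [-0.3, 2.0, -3.2]
gripper_width: 0.0158
gripper_force: 35.0
time_s: 14.78
tcp_pos: [0.5396, 0.0578, 0.1998]
eef_rot: [180.0, 0.2, 9.0]
contact_force: [-0.8, -0.5, -4.2]
gripper_width: 0.0158
gripper_force: 35.0
F [-0.01 -0.12 -4.68] sd [0.39 0.39 0.43] T [ 2.0000e-03 -4.3314e+01  2.9505e+01  7.2510e+00  7.3000e-02  0.0000e+00] sd [0.012 0.18  0.049 0.017 0.005 0.001] tcp [0.5404 0.0581 0.201 ] 15.3833 0.015564193597226878
```

Load 4.6 N ≈ 470 g: heavy, to the drawer (front slot).

```bash
python3 -m creep '[[10,-0.218,-0.96,0,0,0,-1],[10,-0.218,-0.96,0,0,0,-1],[10,-0.218,-0.96,0,0,0,-1],[10,-0.218,-0.96,0,0,0,-1],[10,-0.218,-0.96,0,0,0,-1],[10,-0.218,-0.96,0,0,0,-1],[10,-0.218,-0.96,0,0,0,-1],[10,-0.218,-0.96,0,0,0,-1]]'
python3 -m creep '[[10,-0.218,-0.96,0,0,0,-1],[10,-0.218,-0.96,0,0,0,-1],[10,-0.218,-0.96,0,0,0,-1],[10,-0.218,-0.96,0,0,0,-1],[10,0,0,0,0,0,0],[10,0,0,0,0,0,0]]'
python3 -m creep '[[10,0,0,-1,0,0,0],[10,0,0,-1,0,0,0],[10,0,0,-1,0,0,0],[10,0,0,-1,0,0,0],[10,0,0,0,0,0,0],[10,0,0,0,0,0,0]]'
python3 -m creep '[[10,0,0,-0.3,0,0,0],[10,0,0,-0.2,0,0,0],[10,0,0,0,0,0,0]]'
python3 -m creep '[[10,0,0,-0.2,0,0,0],[10,0,0,0,0,0,0]]'
```

```text
time_s: 16.05
tcp_pos: [0.4967, -0.1349, 0.2018]
eef_rot: [-180.0, -0.0, 0.9]
contact_force: [1.1, 0.3, -3.9]
gripper_width: 0.0158
gripper_force: 35.0
time_s: 16.55
tcp_pos: [0.4748, -0.231, 0.2015]
eef_rot: [-180.0, 0.0, -3.2]
contact_force: [-0.4, 0.4, -4.1]
gripper_width: 0.0162
gripper_force: 35.0
time_s: 17.05
tcp_pos: [0.4748, -0.2293, 0.1011]
eef_rot: [180.0, 0.2, -3.0]
contact_force: [1.7, -0.3, -3.3]
gripper_width: 0.0156
gripper_force: 35.0
time_s: 17.3
tcp_pos: [0.4753, -0.2296, 0.0891]
eef_rot: [-180.0, -0.0, -3.0]
contact_force: [0.3, -0.8, -4.3]
gripper_width: 0.0158
gripper_force: 35.0
time_s: 17.47
tcp_pos: [0.4751, -0.2298, 0.0838]
eef_rot: [-180.0, -0.0, -3.0]
contact_force: [-0.2, 0.7, -4.7]
gripper_width: 0.0158
gripper_force: 35.0
```

```bash
python3 -m creep '[[10,0,0,-0.2,0,0,0],[10,0,0,0,0,0,0]]'
python3 -m creep '[[10,0,0,-0.2,0,0,0],[10,0,0,0,0,0,0]]'
python3 -m creep '[[10,0,0,-0.15,0,0,0],[10,0,0,0,0,0,0]]'
```

```text
time_s: 17.63
tcp_pos: [0.4749, -0.2298, 0.0784]
eef_rot: [-180.0, 0.0, -3.0]
contact_force: [-0.5, 0.4, -5.2]
gripper_width: 0.016
gripper_force: 35.0
time_s: 17.8
tcp_pos: [0.4748, -0.2298, 0.0733]
eef_rot: [-180.0, 0.1, -3.0]
contact_force: [-1.0, 0.2, -4.8]
gripper_width: 0.0159
gripper_force: 35.0
time_s: 17.97
tcp_pos: [0.4774, -0.2301, 0.0716]
eef_rot: [180.0, -0.2, -3.0]
contact_force: [0.7, -0.5, 2.6]
gripper_width: 0.0159
gripper_force: 35.0
```

Floor felt. Release, rise, re-measure, go to case B.

```bash
python3 -m creep '[[36,0,0,0,0,0,0],[36,0,0,0,0,0,0],[36,0,0,0,0,0,0],[36,0,0,0.6,0,0,0],[36,0,0,1,0,0,0],[36,0,0,1,0,0,0],[36,0,0,1,0,0,0],[40,0,0,1,0,0,0]]'
python3 -m creep '[[40,0,0,0.6,0,0,0],[40,0,0,0,0,0,0]]'
python3 -c "
from meas import *
p=capture('top')
for o in fins(p): print(*o)
p=capture('wrist')
p=capture('scene')
for o in fins(p): print(*o)
"
```

```text
time_s: 18.63
tcp_pos: [0.475, -0.2299, 0.1865]
eef_rot: [180.0, 0.0, -3.0]
contact_force: [0.8, -0.5, 0.4]
gripper_width: 0.0384
gripper_force: 0.0
time_s: 18.8
tcp_pos: [0.4771, -0.2305, 0.2042]
eef_rot: [179.9, -0.3, -3.0]
contact_force: [0.5, -0.9, 0.2]
gripper_width: 0.0398
gripper_force: 0.0
[263.4 151.5] 340 [0.7806 0.0723] 12.9 [0.074 0.063]
[271.4 196.4] 48 [0.6395 0.0476] 2.9 [0.039 0.011]
[304.8 197.7] 52 [ 0.635  -0.0546] 3.2 [0.039 0.013]
[261.1 162.3] 46 [ 0.4607 -0.2473] 6.6 [0.046 0.02 ]
[265.4 212.1] 69 [ 0.6428 -0.0525] 12.8 [0.054 0.019]
[290.2 228.6] 76 [0.6489 0.0523] 14.1 [0.058 0.019]
```

```bash
python3 -m creep '[[40,0.8,0.877,0,0,0,0.76],[40,0.8,0.877,0,0,0,0.76],[40,0.8,0.877,0,0,0,0.76],[40,0.8,0.877,0,0,0,0.76],[40,0.8,0.877,0,0,0,0.76],[40,0.8,0.877,0,0,0,0.76],[40,0.8,0.877,0,0,0,0.76],[40,0.8,0.877,0,0,0,0.76]]'
python3 -m creep '[[40,0,0,0,0,0,0],[40,0,0,0,0,0,0],[40,0,0,0,0,0,0]]'
python3 -c "
from weigh import *
weigh(6)
p=capture('top')
from meas import fins
for o in fins(p): print(*o)"
```

```text
time_s: 19.62
tcp_pos: [0.6353, -0.0533, 0.1985]
eef_rot: [180.0, 0.2, 3.1]
contact_force: [0.4, -0.9, 0.5]
gripper_width: 0.0399
gripper_force: 0.0
time_s: 19.87
tcp_pos: [0.6345, -0.0544, 0.1986]
eef_rot: [180.0, 0.2, 3.1]
contact_force: [0.2, 0.1, 0.3]
gripper_width: 0.04
gripper_force: 0.0
F [-0.07 -0.3   0.54] sd [0.76 0.72 0.5 ] T [ 2.7900e-01 -5.3376e+01  2.8384e+01  6.6430e+00  9.1000e-02  1.0000e-03] sd [0.175 0.156 0.068 0.008 0.007 0.001] tcp [ 0.6346 -0.0551  0.2   ] 20.1667 0.040000437466493254
[364.  249.9] 66 [ 0.4755 -0.2313] -1.7 [0.04  0.015]
```

```bash
python3 -m creep '[[40,0,0,-1,0,0,0],[40,0,0,-1,0,0,0],[40,0,0,-1,0,0,0],[40,0,0,-1,0,0,0],[40,0,0,-1,0,0,0],[40,0,0,-0.6,0,0,0],[40,0,0,-0.32,0,0,0],[40,0,0,0,0,0,0]]'
python3 -m creep '[[10,0,0,0,0,0,0],[10,0,0,0,0,0,0],[10,0,0,0,0,0,0],[10,0,0,0,0,0,0],[10,0,0,0,0,0,0]]' 35
python3 -m creep '[[10,0,0,0.5,0,0,0],[10,0,0,0.96,0,0,0],[10,0,0,1,0,0,0],[10,0,0,1,0,0,0],[10,0,0,1,0,0,0],[10,0,0,1,0,0,0],[10,0,0,0.5,0,0,0],[10,0,0,0,0,0,0]]'
python3 -m creep '[[10,0,0,0,0,0,0],[10,0,0,0,0,0,0],[10,0,0,0,0,0,0]]'
python3 -c "
from weigh import *
weigh(12)"
```

```text
time_s: 20.88
tcp_pos: [0.6341, -0.0548, 0.0506]
eef_rot: [180.0, 0.2, 3.0]
contact_force: [-1.0, 0.1, 0.7]
gripper_width: 0.0399
gripper_force: 0.0
time_s: 21.3
tcp_pos: [0.6358, -0.0545, 0.0533]
eef_rot: [-180.0, -0.1, 3.1]
contact_force: [0.8, -3.7, 5.7]
gripper_width: 0.0154
gripper_force: 35.0
time_s: 21.97
tcp_pos: [0.6367, -0.0543, 0.2049]
eef_rot: [-180.0, -0.3, 3.1]
contact_force: [-0.2, 0.4, -2.8]
gripper_width: 0.0157
gripper_force: 35.0
time_s: 22.22
tcp_pos: [0.6342, -0.0544, 0.1993]
eef_rot: [-180.0, 0.2, 3.1]
contact_force: [0.4, 0.9, -3.3]
gripper_width: 0.0159
gripper_force: 35.0
F [ 0.05 -0.08 -3.28] sd [0.49 0.34 0.52] T [-1.0000e-03 -5.6026e+01  2.9846e+01  7.2620e+00  7.8000e-02 -0.0000e+00] sd [0.002 0.206 0.049 0.009 0.004 0.   ] tcp [ 0.635  -0.0545  0.2007] 22.8167 0.015864747286641268
```

About 3.3–4 N ≈ 335–400 g, above 300 by both force and torque: drawer, middle slot.

```bash
python3 -m creep '[[10,-0.442,-0.897,0,0,0,-0.76],[10,-0.442,-0.897,0,0,0,-0.76],[10,-0.442,-0.897,0,0,0,-0.76],[10,-0.442,-0.897,0,0,0,-0.76],[10,-0.442,-0.897,0,0,0,-0.76],[10,-0.442,-0.897,0,0,0,-0.76],[10,-0.442,-0.897,0,0,0,-0.76],[10,-0.442,-0.897,0,0,0,-0.76]]'
python3 -m creep '[[10,0,0,0,0,0,0],[10,0,0,0,0,0,0],[10,0,0,-1,0,0,0],[10,0,0,-1,0,0,0],[10,0,0,-1,0,0,0],[10,0,0,-1,0,0,0],[10,0,0,0,0,0,0]]'
python3 -m creep '[[10,0,0,-0.4,0,0,0],[10,0,0,-0.4,0,0,0],[10,0,0,0,0,0,0]]'
python3 -m creep '[[10,0,0,-0.2,0,0,0],[10,0,0,0,0,0,0]]'
```

```text
time_s: 23.48
tcp_pos: [0.5462, -0.2349, 0.2016]
eef_rot: [180.0, -0.0, -3.0]
contact_force: [0.4, -0.8, -3.2]
gripper_width: 0.0157
gripper_force: 35.0
time_s: 24.07
tcp_pos: [0.544, -0.2324, 0.0964]
eef_rot: [-179.9, 0.4, -3.0]
contact_force: [-1.1, 0.8, -4.1]
gripper_width: 0.016
gripper_force: 35.0
time_s: 24.32
tcp_pos: [0.5467, -0.2335, 0.0804]
eef_rot: [-180.0, 0.0, -3.0]
contact_force: [-0.6, 0.1, -4.1]
gripper_width: 0.0155
gripper_force: 35.0
time_s: 24.48
tcp_pos: [0.5471, -0.2338, 0.0764]
eef_rot: [-180.0, -0.0, -3.0]
contact_force: [-0.5, -1.2, -3.0]
gripper_width: 0.0156
gripper_force: 35.0
```

```bash
python3 -m creep '[[10,0,0,-0.15,0,0,0],[10,0,0,0,0,0,0]]'
python3 -m creep '[[10,0,0,-0.1,0,0,0],[10,0,0,0,0,0,0]]'
```

```text
time_s: 24.65
tcp_pos: [0.5469, -0.2338, 0.0725]
eef_rot: [-180.0, -0.0, -3.0]
contact_force: [0.1, -0.5, -3.4]
gripper_width: 0.0161
gripper_force: 35.0
time_s: 24.82
tcp_pos: [0.5481, -0.2342, 0.0712]
eef_rot: [180.0, -0.1, -3.0]
contact_force: [0.6, -0.7, 0.6]
gripper_width: 0.0157
gripper_force: 35.0
```

```bash
python3 -m creep '[[36,0,0,0,0,0,0],[36,0,0,0,0,0,0],[36,0,0,0,0,0,0],[36,0,0,0.6,0,0,0],[36,0,0,1,0,0,0],[36,0,0,1,0,0,0],[36,0,0,1,0,0,0],[40,0,0,1,0,0,0]]'
python3 -m creep '[[40,0,0,0.6,0,0,0],[40,0.307,0.939,0,0,0,0.5],[40,0.307,0.939,0,0,0,0.5],[40,0.307,0.939,0,0,0,0.5],[40,0.307,0.939,0,0,0,0.5],[40,0.307,0.939,0,0,0,0.5],[40,0.307,0.939,0,0,0,0.5],[40,0.307,0.939,0,0,0,0.5]]'
python3 -c "
from meas import *
p=capture('top')
for o in fins(p): print(*o)
p=capture('scene')
for o in fins(p): print(*o)"
python3 -m creep '[[40,0.307,0.939,0,0,0,0.5],[40,0.307,0.939,0,0,0,0.5],[40,0.307,0.939,0,0,0,0.5],[40,0.307,0.939,0,0,0,0.5],[40,0.307,0.939,0,0,0,0.5],[40,0,0,0,0,0,0],[40,0,0,0,0,0,0]]'
python3 -c "
from weigh import *
weigh(10)
p=capture('wrist'); save(p,'w5.png'); print(proj(p,(.639,.0476,.081)))
p=capture('top')
from meas import fins
for o in fins(p): print(*o)"
```

```text
time_s: 25.48
tcp_pos: [0.5466, -0.2338, 0.1863]
eef_rot: [180.0, 0.0, -3.0]
contact_force: [-0.1, 0.3, -0.5]
gripper_width: 0.0382
gripper_force: 0.0
time_s: 26.15
tcp_pos: [0.6008, -0.0684, 0.2002]
eef_rot: [-180.0, -0.0, 0.5]
contact_force: [-0.4, -0.8, -0.1]
gripper_width: 0.0398
gripper_force: 0.0
[262.8 150.2] 303 [0.7845 0.0743] 45.1 [0.064 0.062]
[364.9 225.3] 66 [ 0.5496 -0.2361] -1.6 [0.041 0.014]
[364.  249.5] 70 [ 0.4767 -0.2313] -1.7 [0.042 0.015]
[244.7 171.5] 43 [ 0.5361 -0.2495] 3.8 [0.044 0.018]
[290.4 228.4] 82 [0.6479 0.0521] 14.3 [0.063 0.019]
time_s: 26.83
tcp_pos: [0.639, 0.0487, 0.1996]
eef_rot: [180.0, 0.0, 3.1]
contact_force: [0.2, -1.2, 0.3]
gripper_width: 0.0398
gripper_force: 0.0
F [-0.17 -0.24  0.07] sd [0.31 0.73 0.23] T [ 2.8400e-01 -5.4150e+01  2.8512e+01  6.6840e+00  9.5000e-02 -1.0000e-03] sd [0.304 0.159 0.109 0.007 0.014 0.011] tcp [0.6388 0.0472 0.2001] 27.3333 0.039873377955077165
[278.18509061 203.94858931]
[365.  225.3] 64 [ 0.5496 -0.2363] -1.7 [0.039 0.014]
[364.  249.3] 68 [ 0.4772 -0.2313] -1.7 [0.041 0.014]
```

View pics/w5.png

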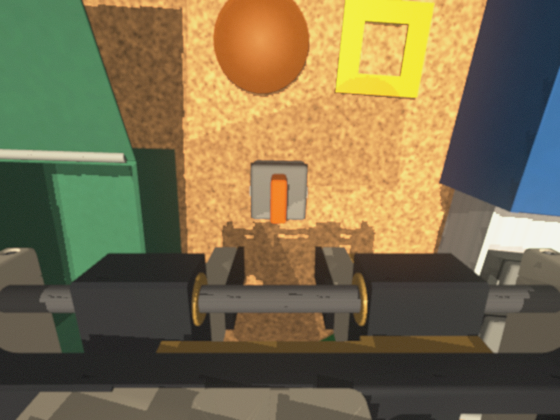

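The last case is centred between the jaws at (278,200), grey, fin aligned; the lens (262,45) and the holder (388,45) are clear.

```bash
python3 -m creep '[[40,0,0,-1,0,0,0],[40,0,0,-1,0,0,0],[40,0,0,-1,0,0,0],[40,0,0,-1,0,0,0],[40,0,0,-1,0,0,0],[40,0,0,-0.6,0,0,0],[40,0,0,-0.32,0,0,0],[40,0,0,0,0,0,0]]'
python3 -m creep '[[10,0,0,0,0,0,0],[10,0,0,0,0,0,0],[10,0,0,0,0,0,0],[10,0,0,0,0,0,0],[10,0,0,0,0,0,0]]' 35
python3 -m creep '[[10,0,0,0.5,0,0,0],[10,0,0,0.96,0,0,0],[10,0,0,1,0,0,0],[10,0,0,1,0,0,0],[10,0,0,1,0,0,0],[10,0,0,1,0,0,0],[10,0,0,0.5,0,0,0],[10,0,0,0,0,0,0]]'
python3 -m creep '[[10,0,0,0,0,0,0],[10,0,0,0,0,0,0],[10,0,0,0,0,0,0]]'
python3 -c "
from weigh import *
weigh(14)"
```

```text
time_s: 28.1
tcp_pos: [0.6379, 0.0475, 0.0501]
eef_rot: [180.0, 0.2, 3.0]
contact_force: [-0.4, 0.0, -0.2]
gripper_width: 0.0401
gripper_force: 0.0
time_s: 28.52
tcp_pos: [0.6396, 0.0482, 0.0531]
eef_rot: [-180.0, -0.1, 3.0]
contact_force: [-0.6, 2.0, 3.1]
gripper_width: 0.0161
gripper_force: 34.9
time_s: 29.18
tcp_pos: [0.6403, 0.0481, 0.2047]
eef_rot: [-179.9, -0.3, 3.0]
contact_force: [1.3, 1.4, -2.2]
gripper_width: 0.0156
gripper_force: 34.9
time_s: 29.43
tcp_pos: [0.6379, 0.0477, 0.199]
eef_rot: [180.0, 0.2, 3.0]
contact_force: [1.1, 0.7, -4.6]
gripper_width: 0.0159
gripper_force: 34.9
F [ 0.01  0.3  -3.75] sd [0.5  0.64 0.48] T [-3.0000e-03 -5.6682e+01  3.0034e+01  7.3440e+00  8.6000e-02 -1.0000e-03] sd [0.004 0.193 0.051 0.01  0.005 0.   ] tcp [0.6388 0.0478 0.2005] 30.1333 0.01594467946615654
```

About 3.75–4 N ≈ 390 g: heavy as well. The rear drawer slot is snug, so measure it now while the drawer is unobstructed.

```bash
python3 -c "
from h import *
p=capture('top')
c=p['frame'][185:275,325:405]; save({'frame':cv2.resize(c,None,fx=6.6,fy=6.6,interpolation=cv2.INTER_CUBIC)},'d1.png')
for X in [(.577,-.2354,.066),(.517,-.2323,.066),(.645,-.239,.118),(.645,-.239,.084),(.6467,-.239,.02),(.507,-.2318,.066)]: print(X,(proj(p,X)-[325,185])*6.6)
"
```

```text
(0.577, -0.2354, 0.066) [253.95646105 209.71416706]
(0.517, -0.2323, 0.066) [250.65722917 338.55575783]
(0.645, -0.239, 0.118) [281.24240471  47.93317645]
(0.645, -0.239, 0.084) [265.70617505  59.53267676]
(0.6467, -0.239, 0.02) [238.66781829  76.19915956]
(0.507, -0.2318, 0.066) [250.13984179 360.16895033]
```

View pics/d1.png

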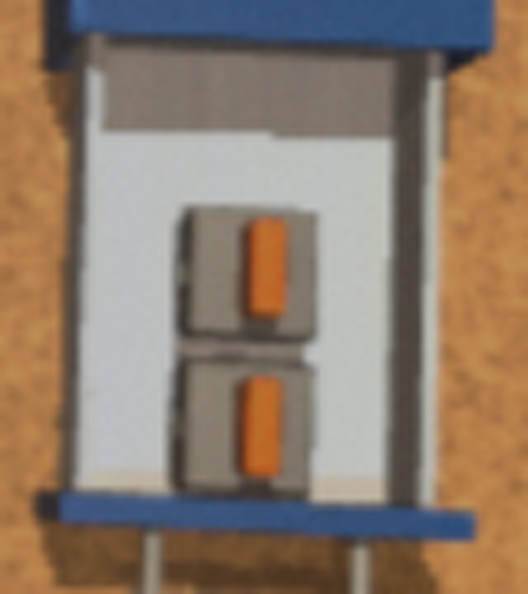

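B's rear edge is at row 207 (x ≈ 0.578), the cabinet's front edge at row ~45 (x ≈ 0.646): 68 mm free for 60, so centre at x ≈ 0.612.

```bash
python3 -m creep '[[10,-0.093,-0.95,0,0,0,-0.5],[10,-0.093,-0.95,0,0,0,-0.5],[10,-0.093,-0.95,0,0,0,-0.5],[10,-0.093,-0.95,0,0,0,-0.5],[10,-0.093,-0.95,0,0,0,-0.5],[10,-0.093,-0.95,0,0,0,-0.5],[10,-0.093,-0.95,0,0,0,-0.5],[10,-0.093,-0.95,0,0,0,-0.5]]'
python3 -m creep '[[10,-0.093,-0.95,0,0,0,-0.5],[10,-0.093,-0.95,0,0,0,-0.5],[10,-0.093,-0.95,0,0,0,-0.5],[10,-0.093,-0.95,0,0,0,-0.5],[10,0,0,0,0,0,0],[10,0,0,0,0,0,0],[10,0,0,0,0,0,0]]'
python3 -m creep '[[10,0,0,0,0,0,0],[10,0,0,0,0,0,0]]'
python3 -c "
from weigh import *
weigh(4)"
```

```text
time_s: 30.85
tcp_pos: [0.6202, -0.1433, 0.2012]
eef_rot: [-180.0, -0.0, -1.0]
contact_force: [1.1, 0.4, -3.1]
gripper_width: 0.0159
gripper_force: 34.9
time_s: 31.43
tcp_pos: [0.611, -0.2371, 0.2009]
eef_rot: [-180.0, 0.0, -3.0]
contact_force: [1.3, -0.2, -4.0]
gripper_width: 0.0152
gripper_force: 34.9
time_s: 31.6
tcp_pos: [0.6113, -0.2362, 0.2012]
eef_rot: [-180.0, -0.0, -2.9]
contact_force: [-0.0, 0.7, -4.2]
gripper_width: 0.0157
gripper_force: 34.9
F [-0.41 -0.22 -4.09] sd [0.1  0.19 0.46] T [-9.2000e-02 -5.8631e+01  3.0216e+01  7.3660e+00  8.1000e-02 -4.0000e-03] sd [0.082 0.03  0.007 0.001 0.001 0.001] tcp [ 0.6113 -0.2364  0.2012] 31.8 0.01599166732118379
```

```bash
python3 -m creep '[[10,0,0,-0.5,0,0,0],[10,0,0,-0.5,0,0,0],[10,0,0,-0.3,0,0,0],[10,0,0,-0.3,0,0,0],[10,0,0,-0.3,0,0,0],[10,0,0,-0.3,0,0,0],[10,0,0,-0.3,0,0,0],[10,0,0,-0.3,0,0,0]]'
python3 -m creep '[[10,0,0,-0.2,0,0,0],[10,0,0,-0.2,0,0,0],[10,0,0,-0.2,0,0,0],[10,0,0,0,0,0,0]]'
python3 -m creep '[[10,0,0,-0.2,0,0,0],[10,0,0,-0.2,0,0,0],[10,0,0,0,0,0,0]]'
python3 -m creep '[[10,0,0,-0.2,0,0,0],[10,0,0,-0.2,0,0,0],[10,0,0,0,0,0,0]]'
```

```text
time_s: 32.47
tcp_pos: [0.6112, -0.2372, 0.1305]
eef_rot: [180.0, -0.0, -3.0]
contact_force: [-0.1, -0.0, -3.4]
gripper_width: 0.0159
gripper_force: 34.9
time_s: 32.8
tcp_pos: [0.6105, -0.237, 0.1149]
eef_rot: [-180.0, 0.1, -3.0]
contact_force: [-0.9, -0.2, -4.1]
gripper_width: 0.0156
gripper_force: 34.9
time_s: 33.05
tcp_pos: [0.6105, -0.237, 0.105]
eef_rot: [-180.0, 0.1, -3.0]
contact_force: [-0.8, 1.1, -4.4]
gripper_width: 0.0156
gripper_force: 34.9
time_s: 33.3
tcp_pos: [0.6104, -0.237, 0.0948]
eef_rot: [-180.0, 0.1, -3.0]
contact_force: [-1.3, -0.4, -3.9]
gripper_width: 0.0155
gripper_force: 34.9
```

No contact with its neighbour; continue to the floor.

```bash
python3 -m creep '[[10,0,0,-0.25,0,0,0],[10,0,0,-0.25,0,0,0],[10,0,0,0,0,0,0]]'
python3 -m creep '[[10,0,0,-0.2,0,0,0],[10,0,0,-0.12,0,0,0],[10,0,0,0,0,0,0]]'
python3 -m creep '[[10,0,0,-0.12,0,0,0],[10,0,0,0,0,0,0]]'
```

```text
time_s: 33.55
tcp_pos: [0.6101, -0.2369, 0.0818]
eef_rot: [-180.0, 0.1, -3.0]
contact_force: [-0.7, 0.2, -5.5]
gripper_width: 0.0158
gripper_force: 34.9
time_s: 33.8
tcp_pos: [0.6106, -0.237, 0.0747]
eef_rot: [-180.0, 0.1, -3.0]
contact_force: [-0.6, -0.2, -3.9]
gripper_width: 0.0156
gripper_force: 34.9
time_s: 33.97
tcp_pos: [0.6109, -0.2371, 0.0721]
eef_rot: [-180.0, 0.0, -3.0]
contact_force: [0.6, -0.0, -4.2]
gripper_width: 0.0161
gripper_force: 34.9
```

```bash
python3 -m creep '[[10,0,0,-0.08,0,0,0],[10,0,0,0,0,0,0]]'
python3 -m creep '[[36,0,0,0,0,0,0],[36,0,0,0,0,0,0],[36,0,0,0,0,0,0],[36,0,0,0.5,0,0,0],[36,0,0,1,0,0,0],[36,0,0,1,0,0,0],[36,0,0,1,0,0,0],[36,0,0,1,0,0,0]]'
python3 -m creep '[[0,0,0,0.6,0,0,0],[0,-0.7,0.7,0,0,0,0],[0,-0.9,0.9,0,0,0,0],[0,-0.9,0.9,0,0,0,0],[0,-0.9,0.9,0,0,0,0],[0,-0.9,0.9,0,0,0,0],[0,-0.9,0.9,0,0,0,0],[0,-0.9,0.9,0,0,0,0]]'
python3 -m creep '[[0,-0.9,0,0,0,0,0],[0,0,0,0,0,0,0]]'
python3 - <<'E'
from meas import *
p=capture("top")
for o in fins(p): print(*o)
c=p["frame"][100:300,170:420]; save({"frame":cv2.resize(c,None,fx=3,fy=3,interpolation=cv2.INTER_CUBIC)},"t5.png")
E
```

```text
time_s: 34.13
tcp_pos: [0.6117, -0.2372, 0.0711]
eef_rot: [180.0, -0.1, -3.0]
contact_force: [0.0, 0.8, 0.3]
gripper_width: 0.0161
gripper_force: 34.9
time_s: 34.8
tcp_pos: [0.6111, -0.2373, 0.1856]
eef_rot: [180.0, -0.1, -3.0]
contact_force: [0.5, -0.2, -0.2]
gripper_width: 0.036
gripper_force: 0.0
time_s: 35.47
tcp_pos: [0.4576, -0.084, 0.1991]
eef_rot: [-180.0, -0.1, -3.0]
contact_force: [0.8, 0.9, 0.8]
gripper_width: 0.0002
gripper_force: 0.0
time_s: 35.63
tcp_pos: [0.4328, -0.084, 0.1994]
eef_rot: [-179.9, -0.1, -2.9]
contact_force: [0.1, -0.5, -0.3]
gripper_width: 0.0003
gripper_force: 0.0
[264. 153.] 239 [0.7756 0.0707] 24.3 [0.061 0.054]
[365.4 203.9] 60 [ 0.615  -0.2391] -5.8 [0.042 0.014]
[365.  224.9] 64 [ 0.5508 -0.2362] -2.7 [0.039 0.015]
[364.2 247.6] 50 [ 0.4823 -0.2321] 5.7 [0.032 0.014]
```

View pics/t5.png

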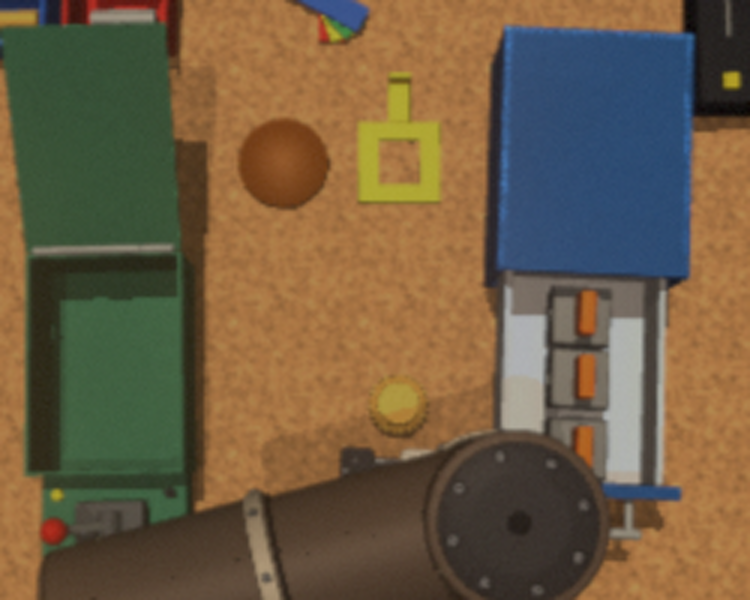

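All three cases sit flat in a row in the drawer (fins at (588,312), (587,377), (583,440)); no grey case left on the bench, tin empty, toggle ball at (53,530). Now shut the drawer by pushing its panel from the gap behind the bar.

```bash
python3 - <<'E'
from h import *
p=capture("top")
print(ray(p,170+627/3,100+533/3,.088), ray(p,170+645/3,100+488/3,.114))
E
python3 -m creep '[[0,-0.1,-0.95,0,0,0,0],[0,-0.2,-0.95,0,0,0,0],[0,-0.2,-0.95,0,0,0,0],[0,-0.2,-0.95,0,0,0,0],[0,-0.2,-0.95,0,0,0,0],[0,0,-0.95,0,0,0,0],[0,0,0,0,0,0,0],[0,0,0,0,0,0,0]]'
python3 - <<'E'
from h import *
p=capture("wrist"); save(p,"w6.png")
for X in [(.3905,-.2257,.088),(.4255,-.2275,.1)]: print(proj(p,X))
E
```

```text
[ 0.3932836  -0.27212454  0.088     ] [ 0.43798914 -0.28468382  0.114     ]
time_s: 36.4
tcp_pos: [0.4139, -0.2287, 0.1981]
eef_rot: [180.0, 0.0, -3.2]
contact_force: [-0.7, 0.4, -0.3]
gripper_width: 0.0001
gripper_force: 0.0
[276.50302268 230.65087612]
[276.12907446 198.11629259]
```

View pics/w6.png

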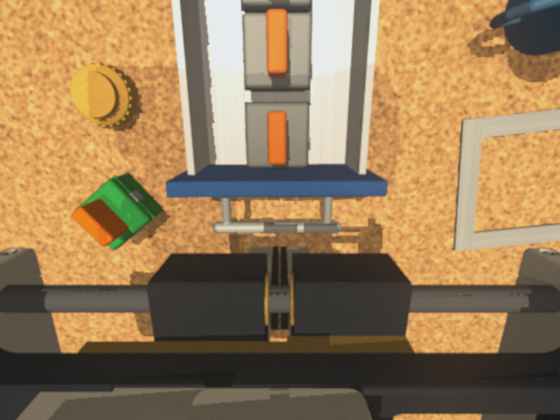

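Bar at (277,228), panel front edge at row 196: the fingers are above the gap.

```bash
python3 -m creep '[[0,0,0,-0.8,0,0,0],[0,0,0,-0.8,0,0,0],[0,0,0,-0.8,0,0,0],[0,0,0,-0.8,0,0,0],[0,0,0,-0.8,0,0,0],[0,0,0,-0.4,0,0,0],[0,0,0,-0.4,0,0,0],[0,0,0,0,0,0,0]]'
python3 -m creep '[[0,0.2,-0.01,0,0,0,0],[0,0.3,-0.016,0,0,0,0],[0,0.4,-0.02,0,0,0,0],[0,0.4,-0.02,0,0,0,0],[0,0.4,-0.02,0,0,0,0],[0,0.4,-0.02,0,0,0,0],[0,0.4,-0.02,0,0,0,0],[0,0.4,-0.02,0,0,0,0]]'
python3 -m creep '[[0,0.4,-0.02,0,0,0,0],[0,0.4,-0.02,0,0,0,0],[0,0.4,-0.02,0,0,0,0],[0,0.4,-0.02,0,0,0,0],[0,0.4,-0.02,0,0,0,0],[0,0.4,-0.02,0,0,0,0],[0,0.4,-0.02,0,0,0,0],[0,0.4,-0.02,0,0,0,0]]'
```

```text
time_s: 37.12
tcp_pos: [0.4129, -0.2263, 0.0764]
eef_rot: [-180.0, 0.2, -3.0]
contact_force: [-0.6, -0.3, 0.2]
gripper_width: 0.0003
gripper_force: 0.0
time_s: 37.78
tcp_pos: [0.4876, -0.2309, 0.0784]
eef_rot: [180.0, -0.0, -3.0]
contact_force: [-2.3, 0.6, 1.6]
gripper_width: 0.0004
gripper_force: 1.3
time_s: 38.45
tcp_pos: [0.567, -0.235, 0.078]
eef_rot: [180.0, 0.0, -3.0]
contact_force: [-2.8, -0.8, 1.2]
gripper_width: 0.0003
gripper_force: 1.3
```

```bash
python3 -m creep '[[0,0.4,-0.02,0,0,0,0],[0,0.4,-0.02,0,0,0,0],[0,0.4,-0.02,0,0,0,0],[0,0.3,-0.015,0,0,0,0],[0,0.2,-0.01,0,0,0,0]]'
python3 -m creep '[[0,0.2,-0.01,0,0,0,0],[0,0.2,-0.01,0,0,0,0]]'
python3 -m creep '[[0,0.2,-0.01,0,0,0,0]]'
python3 -m creep '[[0,0.1,-0.005,0,0,0,0]]'
```

```text
time_s: 38.87
tcp_pos: [0.6099, -0.2369, 0.0779]
eef_rot: [-180.0, -0.0, -3.0]
contact_force: [-1.4, -1.4, 1.1]
gripper_width: 0.0004
gripper_force: 0.9
time_s: 39.03
tcp_pos: [0.6188, -0.2373, 0.0779]
eef_rot: [-180.0, 0.0, -3.0]
contact_force: [-3.0, -0.2, 0.0]
gripper_width: 0.0006
gripper_force: 1.2
time_s: 39.12
tcp_pos: [0.6231, -0.2375, 0.0779]
eef_rot: [-180.0, 0.1, -3.0]
contact_force: [-25.4, 4.0, 22.4]
gripper_width: 0.0001
gripper_force: 15.1
time_s: 39.2
tcp_pos: [0.6229, -0.2375, 0.0778]
eef_rot: [-180.0, 0.4, -3.0]
contact_force: [-19.9, 2.9, 15.1]
gripper_width: 0.0007
gripper_force: 9.9
```

Drawer hits its end at 0.207 m travel: shut. Back off, rise, cross to the +y side of the toggle ball.

```bash
python3 -m creep '[[0,-0.25,0,0,0,0,0],[0,-0.15,0,0,0,0,0],[0,0,0,0,0,0,0],[0,0,0,0.6,0,0,0],[0,0,0,1,0,0,0],[0,0,0,1,0,0,0],[0,0,0,1,0,0,0],[0,0,0,1,0,0,0]]'
python3 -m creep '[[0,0,0,0.4,0,0,3],[0,-0.37,0.962,0,0,0,0],[0,-0.37,0.962,0,0,0,0],[0,-0.37,0.962,0,0,0,0],[0,-0.37,0.962,0,0,0,0],[0,-0.37,0.962,0,0,0,0],[0,-0.37,0.962,0,0,0,0],[0,-0.37,0.962,0,0,0,0]]'
python3 -m creep '[[0,-0.37,0.962,0,0,0,0],[0,-0.37,0.962,0,0,0,0],[0,-0.37,0.962,0,0,0,0],[0,-0.37,0.962,0,0,0,0],[0,-0.37,0.962,0,0,0,0],[0,-0.37,0.962,0,0,0,0],[0,-0.37,0.962,0,0,0,0],[0,-0.37,0.962,0,0,0,0]]'
python3 -m creep '[[0,-0.35,0.962,0,0,0,0],[0,-0.35,0.962,0,0,0,0],[0,-0.35,0.962,0,0,0,0],[0,-0.35,0.962,0,0,0,0],[0,-0.35,0.962,0,0,0,0],[0,-0.35,0.962,0,0,0,0],[0,-0.35,0.962,0,0,0,0],[0,-0.35,0.962,0,0,0,0]]'
python3 -m creep '[[0,0,0,0,0,0,0],[0,0,0,0,0,0,0]]'
```

```text
time_s: 39.87
tcp_pos: [0.6166, -0.2377, 0.1946]
eef_rot: [180.0, -0.1, -3.0]
contact_force: [0.9, -0.3, 0.1]
gripper_width: 0.0009
gripper_force: 0.0
time_s: 40.53
tcp_pos: [0.5514, -0.0682, 0.2035]
eef_rot: [-180.0, -0.1, -0.0]
contact_force: [0.4, -0.2, 0.1]
gripper_width: 0.0005
gripper_force: 0.0
time_s: 41.2
tcp_pos: [0.4772, 0.1246, 0.2036]
eef_rot: [-179.9, -0.1, -0.0]
contact_force: [0.2, -0.7, 0.5]
gripper_width: 0.0001
gripper_force: 0.0
time_s: 41.87
tcp_pos: [0.407, 0.3172, 0.2036]
eef_rot: [-179.9, -0.1, 0.0]
contact_force: [0.7, -0.3, 0.9]
gripper_width: 0.0005
gripper_force: 0.0
time_s: 42.03
tcp_pos: [0.4071, 0.3169, 0.2032]
eef_rot: [-179.9, -0.0, 0.1]
contact_force: [0.4, -0.9, 0.6]
gripper_width: 0.0006
gripper_force: 0.0
```

```bash
python3 -m creep '[[0,-0.2,1,0,0,0,0],[0,0,0,-1,0,0,0],[0,0,0,-1,0,0,0],[0,0,0,-1,0,0,0],[0,0,0,0,0,0,0]]'
python3 -m creep '[[0,0,-0.6,0,0,0,0],[0,0,-0.5,0,0,0,0],[0,0,-0.5,0,0,0,0],[0,0,-0.5,0,0,0,0],[0,0,-0.5,0,0,0,0],[0,0,-0.5,0,0,0,0],[0,0,-0.5,0,0,0,0],[0,0,-0.4,0,0,0,0]]'
python3 -m creep '[[0,0,-0.2,0,0,0,0],[0,0,-0.1,0,0,0,0],[0,0,0,0,0,0,0]]'
python3 -m creep '[[0,0,-0.1,0,0,0,0],[0,0,0,0,0,0,0]]'
```

```text
time_s: 42.45
tcp_pos: [0.4007, 0.3374, 0.1239]
eef_rot: [179.7, 0.2, -0.1]
contact_force: [-1.0, -0.3, -0.5]
gripper_width: 0.0004
gripper_force: 0.0
time_s: 43.12
tcp_pos: [0.4023, 0.2388, 0.1288]
eef_rot: [-179.9, -0.0, -0.1]
contact_force: [0.8, 2.7, -2.3]
gripper_width: 0.0002
gripper_force: 1.2
time_s: 43.37
tcp_pos: [0.4023, 0.2352, 0.1285]
eef_rot: [-179.6, -0.0, -0.1]
contact_force: [-6.9, 14.3, -0.7]
gripper_width: 0.0005
gripper_force: 6.9
time_s: 43.53
tcp_pos: [0.4025, 0.2351, 0.1286]
eef_rot: [-179.4, -0.1, -0.1]
contact_force: [-11.0, 22.2, -2.1]
gripper_width: 0.0005
gripper_force: 11.0
```

Firm stop. Back off, rise, move away and check.

```bash
python3 -m creep '[[0,0,0.6,0,0,0,0],[0,0,0.6,0,0,0,0],[0,0,0,1,0,0,0],[0,0,0,1,0,0,0],[0,0,0,1,0,0,0],[0,0,1,0,0,0,0],[0,0,1,0,0,0,0],[0,0,1,0,0,0,0]]'
python3 -m creep '[[0,0,1,0,0,0,0],[0,0,1,0,0,0,0],[0,0,1,0,0,0,0],[0,0,1,0,0,0,0],[0,0,1,0,0,0,0],[0,0,1,0,0,0,0],[0,0,0,0,0,0,0]]'
python3 - <<'E'
from h import *
p=capture("top"); s=capture("scene")
a=p["frame"][90:300,160:480]; b=s["frame"][150:320,120:450]
b=cv2.resize(b,(a.shape[1],int(b.shape[0]*a.shape[1]/b.shape[1])))
save({"frame":cv2.resize(np.vstack([a,b]),None,fx=1.6,fy=1.6,interpolation=cv2.INTER_CUBIC)},"fin.png")
E
```

```text
time_s: 44.2
tcp_pos: [0.4023, 0.3358, 0.2034]
eef_rot: [180.0, -0.0, -0.1]
contact_force: [0.0, -0.1, -0.1]
gripper_width: 0.0005
gripper_force: 0.0
time_s: 44.78
tcp_pos: [0.4022, 0.4885, 0.2014]
eef_rot: [179.9, 0.0, 0.1]
contact_force: [0.7, 0.1, 0.1]
gripper_width: 0.0002
gripper_force: 0.0
```

View pics/fin.png

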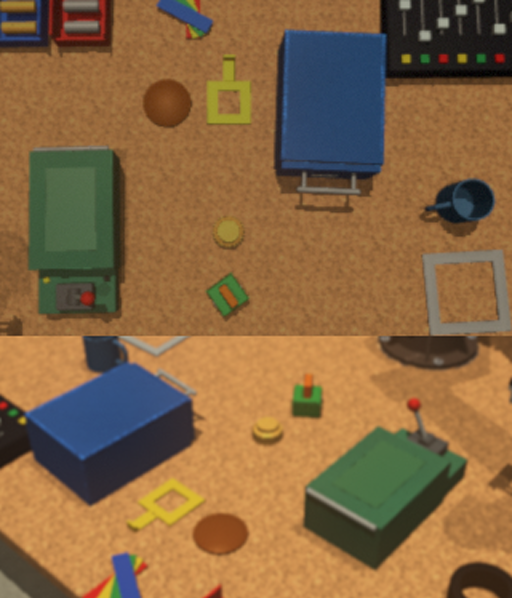

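The drawer is shut (panel flush at (330,170)), the lid is closed, the toggle leans back at (87,298), and the bystanders are unmoved.

```bash
python3 -c "
from plant import close_job
print(close_job())"
```

```text
the job is handed in; nothing more can be done
None
```

The job is handed in, though the hand-in gave no verdict: all three cases felt heavier than 300 g (about 335–470 g) and are on the drawer floor, the tin is empty, the drawer and lid are shut, and nothing else on the bench was moved.

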